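# Transfer stripped pipe fittings to the assembly rack in reverse order

### The arm

A 6-joint arm with a two-finger parallel gripper is mounted at the origin on the work surface. World frame = base frame: x ahead of the robot, y to its left, z up, the work surface at z = 0. Lengths are in m, angles in degrees, forces in N, time in s.
With the tool pointing down it reaches from about 0.25 to 0.725 m from the base axis. Payload 4 kg.
Tool frame: the origin (TCP) lies midway between the tips of the shut fingers; the grasp point (between the pads) lies 19 mm behind it (bot.grasp_offset is the distance from the TCP to the grasp point, in m); z points along the fingers, y is the direction in which the jaws open and shut (so a half turn about z gives the same grasp; the last joint's range is limited). The gripper opens to 85 mm and grips with 20 to 120 N. Pads are 22 mm wide; open, the fingers measure 114 mm over their backs; the gripper's body (76 mm by 85 mm) begins 54 mm behind the grasp point. The pads swing forward as they close: fully open they stand 13 mm farther back than shut.
Start: joints at [-74.828, 13.785, 0.286, 76.501, 0, 90], TCP at [0.131, -0.483, 0.231] pointing down, gripper open.
Joint ranges: [-155.79, 155.79], [-60.16, 107.12], [-62.33, 73.08], [-114, 123.19], [-81.49, 82.49], [-180, 180]. Speed limits (degrees/s): [159.86, 159.86, 180, 180, 180, 180].

### API

Orientations are given as [roll, pitch, yaw] about the fixed x, y, z axes, in that order (R = Rz(yaw) Ry(pitch) Rx(roll)).
In Python, from workcell import status, eyes, bot gives the robot as it stands.
- The arm moves only by the tool drive_tool, never from a script. Its argument "targets" is one flat list of numbers, 7 for each row, row after row: the turn, a rotation vector about the world's x, y, z in degrees, then the shift along the world's x, y, z in mm, then the finger opening in mm, from 0 to 85.4. In form: [rx, ry, rz, x, y, z, fingers, rx, ry, rz, x, y, z, fingers, ...]. A call has 1 to 5 rows; each row shifts and turns the commanded pose from where the row before left it; what a row does not reach is not made up. A row lasts 1/8 s, in which the tool goes at most 62.5 mm and 10.7 degrees, less where a joint would pass 70% of its speed; a pose out of reach is approached as far as the arm can. A call is refused whole if a number of a shift passes 62.5 or a number of a turn 10.7, either way. A call with a gripper value outside its range is refused whole. The fingers move at their own pace and stop on an object; "force" is the grip in N (left out, the last holds). Time passes only in rows, so rows that do not move let the fingers close. It gives the time, the measured TCP pose, the force and the opening at its end, in the units of the state.
- status.get_state(): the state, without advancing time (a new reading comes with each control period).
- eyes.capture(name): name is "scene" or "top"; returns (picture, depth): 384x512x3 uint8, red, green, blue; 384x512 float32, m along the optical axis (not along the pixel's ray), 0 where there is no reading.
- eyes.camera_info(name): a dict with "vfov" (degrees; the focal length in pixels is half the picture's height over the tangent of half this angle, whatever the lens; pixels are square), "cx", "cy" (the principal point, pixels), "eye" and "rotation" of the camera in the world. Camera axes: x right, y down, z forward; pixel columns grow to the right and rows downward; lengths in m; the calibration is good to about 2 mm. A picture is of the moment at which its call begins. camera_info takes no time and is no camera call.
- bot.job_done(): hands the job in, once; it reports no verdict.
The state is a dict: "clock": time; "qpos": joint angles; "qd": joint speeds; "tau": joint torques, N m; "tool_pos": TCP position; "tool_rot": TCP orientation; "force": force on the tool from outside, world axes, zero at the start; "moment": the same for the moment, N m; "finger_gap": finger opening in m.
Only numpy, scipy, OpenCV 4.12 (cv2) and the standard library are available. Lean on these libraries where they do the work, as an engineer would, in place of code of your own. Each camera call takes 0.05 s, during which the arm holds its last target.

### The job

The four brass fittings of a boat's cooling line stand in the dark strip-down rack in the order they came off. Stand them upright in the empty timber assembly rack in the reverse order for refitting: the one beside the strip-down rack's handle goes into the pocket farthest from the assembly rack's handle, the next into the next pocket, and so on until the last stands beside the handle. Set each one down in its pocket without dropping it and let go.

Things in the scene. Friction and masses are not known exactly. Their poses are not given: they have to be found in the camera images.
- tee: Brass pipe tee on end, 100 mm high, 0.4 kg. Round foot 40 mm across; run 34 mm; side branch (38 mm collar, centre 36 mm up) reaching 34 mm from the axis along +x; above 68 mm a threaded stub 27 mm across to the top: grip it there from any side. Origin: centre of underside, z up. Loose; starts in its dish, x axis within 0.5 rad of the strip-down rack's +y.
- valve: Brass ball valve on end, 94 mm high, 0.45 kg. Round foot 40 mm across; ball 45 mm; above 62 mm a threaded stub 30 mm across to the top, to grip. A fixed flat steel lever 12 mm wide stands upright 35 mm from the axis on its +x side, 22 to 78 mm up: close the fingers along y. Origin: centre of underside, z up. Loose; starts in its dish, x axis within 0.5 rad of the strip-down rack's +y.
- tail: Brass hose tail on end, 93 mm high, 0.3 kg. Round foot 40 mm across; hexagon 40 mm up to 28 mm; above it a slim ribbed spigot 26 mm across to the top: grip it from any side. Origin: centre of underside, z up. Loose; starts in its dish, x axis within 0.5 rad of the strip-down rack's +y.
- strainer: Brass strainer housing, the stout one, 91 mm high, 0.55 kg. Round foot 40 mm across; barrel 54 mm; above 56 mm a big hexagon cap 46 mm across up to 88 mm: grip it from any side (it grips like a cylinder). Origin: centre of underside, z up. Loose; starts in its dish, x axis within 0.5 rad of the strip-down rack's +y.
- dish_tee: Fixed black square dish, 66 mm outside, 58 mm inside, 16 mm high, floor 4 mm thick, on the strip-down rack: the one in which the tee stands at the start (all four dishes look alike and stay where they are). Origin: centre of its underside; axes as the rack's.
- dish_valve: Fixed black square dish, 66 mm outside, 58 mm inside, 16 mm high, floor 4 mm thick, on the strip-down rack: the one in which the valve stands at the start (all four dishes look alike and stay where they are). Origin: centre of its underside; axes as the rack's.
- dish_tail: Fixed black square dish, 66 mm outside, 58 mm inside, 16 mm high, floor 4 mm thick, on the strip-down rack: the one in which the tail stands at the start (all four dishes look alike and stay where they are). Origin: centre of its underside; axes as the rack's.
- dish_strainer: Fixed black square dish, 66 mm outside, 58 mm inside, 16 mm high, floor 4 mm thick, on the strip-down rack: the one in which the strainer stands at the start (all four dishes look alike and stay where they are). Origin: centre of its underside; axes as the rack's.
- strip_rack: Fixed dark steel board 74 x 360 mm, 8 mm thick, carrying four black dishes along its y at +120, +40, -40 and -120 mm (x = 0), counted from the handle. Arched steel handle across its +y end (y = 178 mm, top 54 mm up). Origin on the table midway between second and third dish; z up; y within 0.12 rad of world y. Either rack may be the one nearer the robot.
- assembly_rack: Fixed pale timber rack 74 x 360 mm, four empty square pockets 58 mm wide, floor 12 mm and rims 24 mm above the table, along its y at +120, +40, -40 and -120 mm (x = 0), counted from the handle. Arched steel handle across its +y end (y = 178 mm, top 66 mm up). Origin on the table midway between second and third pocket; z up; y within 0.12 rad of world y.
Things that resemble listed ones, but are neither listed nor needed, are in the scene too. What is shaped like the tee but green is not meant.

How it is judged:
By the outcome, as a careful person would: the job done as asked, in the order asked, and still so for the second after the job is handed in, with the robot touching nothing.
It also fails if it takes over 120 s, if anything falls off the work surface, if the arm or the gripper's body presses on something with over 40 N, if the wrist force passes 120 N, or if a joint passes its speed limit or range.

## Working session

There is one attempt and no reset: what is moved stays moved. The work goes in short steps, Python scripts to look and compute and a tool call to move; the robot and the scene stay as the last step left them, time stands still between calls to the robot, and variables do not carry over. Pictures are saved under pics/ and viewed, and the job is handed in when it is done.

Besides the shell and the picture viewer there is one more tool, called after ">>>" by a JSON object that holds its "op" and its "data", one argument or row to a line. drive_tool: Moves the arm, as the interface text tells. Its arguments: {"type":"object","properties":{"targets":{"type":"array","items":{"type":"number"}},"force":{"type":"number"}},"required":["targets"]}

```bash
mkdir -p pics; ls; cat > h.py <<'E'
import numpy as np,cv2
from workcell import status,eyes,bot
def pts(name,depth):
    c=eyes.camera_info(name);f=depth.shape[0]/2/np.tan(np.radians(c['vfov']/2))
    v,u=np.mgrid[:depth.shape[0],:depth.shape[1]]
    p=np.stack([(u-c['cx'])/f*depth,(v-c['cy'])/f*depth,depth],-1)
    return p@np.array(c['rotation']).T+np.array(c['eye'])
E
python3 - <<'E'
from h import *
print(status.get_state())
for n in('scene','top'):
    print(eyes.camera_info(n))
    p,d=eyes.capture(n);np.savez('pics/'+n+'0.npz',p=p,d=d)
    cv2.imwrite('pics/'+n+'0.png',cv2.resize(p[...,::-1],(800,600),interpolation=cv2.INTER_CUBIC))
E
```

```text
pics
{'clock': 0.0, 'qpos': array([-7.48263697e+01,  1.38316732e+01,  2.10888674e-01,  7.65011371e+01,
       -1.40488943e-03,  9.00006570e+01]), 'qd': array([ 0.01200449, -0.00691179,  0.06790591,  0.00468134, -0.07267456,
       -0.01365438]), 'tau': array([ 3.70478920e-04, -3.72313356e+01,  2.52409101e+01,  1.70058408e-02,
        1.49103976e-04,  4.86551045e-06]), 'tool_pos': array([ 0.13069457, -0.48194085,  0.23039872]), 'tool_rot': array([-1.79878078e+02,  1.40628424e-03,  1.51729764e+01]), 'force': array([ 0.55123492, -0.11562741, -0.52083991]), 'moment': array([-0.03779222,  0.0542668 ,  0.03670005]), 'finger_gap': 0.08518146785948595}
{'vfov': 43.433395943512956, 'cx': 256.2448026281087, 'cy': 182.58571459716865, 'eye': array([1.07031138, 0.56808275, 0.75724156]), 'rotation': array([-133.14458589,   -0.21852774,  143.50177241])}
{'vfov': 51.58367807519671, 'cx': 253.79395899970086, 'cy': 193.74961899240168, 'eye': array([ 0.44793558, -0.06563333,  0.82883764]), 'rotation': array([-167.99390632,   -0.18837207,  -82.27930491])}
```

```bash
sed -i "s/R0/R0/; s/np.array(c\['rotation'\]).T/Rotation.from_euler('xyz',c['rotation'],degrees=True).as_matrix().T/; 1a from scipy.spatial.transform import Rotation" h.py
python3 - <<'E'
from h import *
for n in('scene','top'):
    z=np.load('pics/'+n+'0.npz');P=pts(n,z['d']);print(n,P[::64,::64].round(3)[...,2])
E
```

```text
scene [[-0.356 -0.123 -0.542 -0.634 -0.45  -0.    -0.07   0.342]
 [-0.256 -0.274  0.076  0.04   0.001 -0.001  0.002  0.204]
 [-0.655 -0.001  0.002 -0.001  0.002 -0.001  0.002  0.013]
 [-0.743  0.003  0.049  0.001  0.04   0.023  0.001 -0.   ]
 [-0.747 -0.745  0.001  0.034  0.003  0.003  0.001  0.001]
 [-0.751 -0.749  0.002  0.001  0.105  0.104  0.001 -0.   ]]
top [[ 0.066  0.091  0.118 -0.752 -0.747 -0.748 -0.752 -0.751]
 [ 0.098  0.083  0.075  0.001 -0.001  0.001  0.047 -0.75 ]
 [-0.    -0.001 -0.     0.002 -0.     0.007  0.005  0.05 ]
 [ 0.037  0.    -0.001 -0.003  0.014  0.053  0.     0.081]
 [ 0.001 -0.    -0.     0.022  0.013 -0.003  0.002  0.002]
 [-0.002 -0.     0.     0.001 -0.002 -0.001  0.002 -0.001]]
```

View pics/scene0.png

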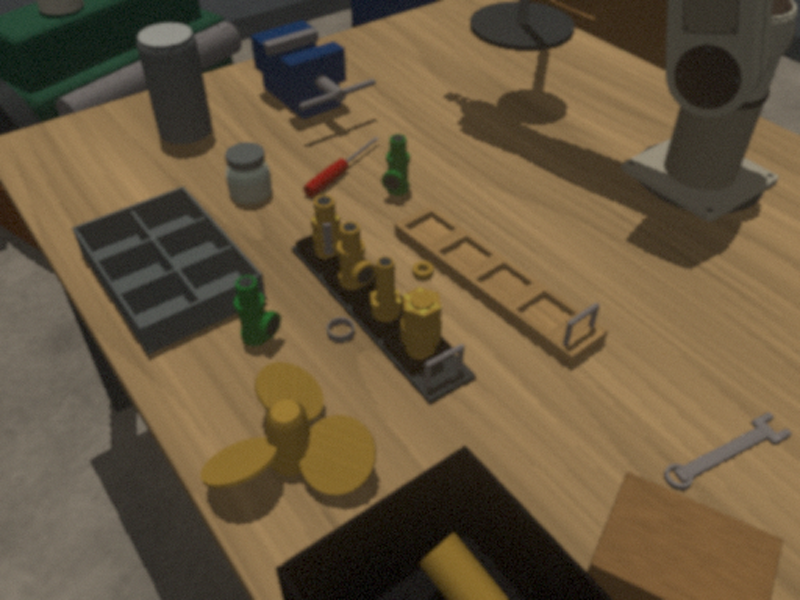

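View pics/top0.png

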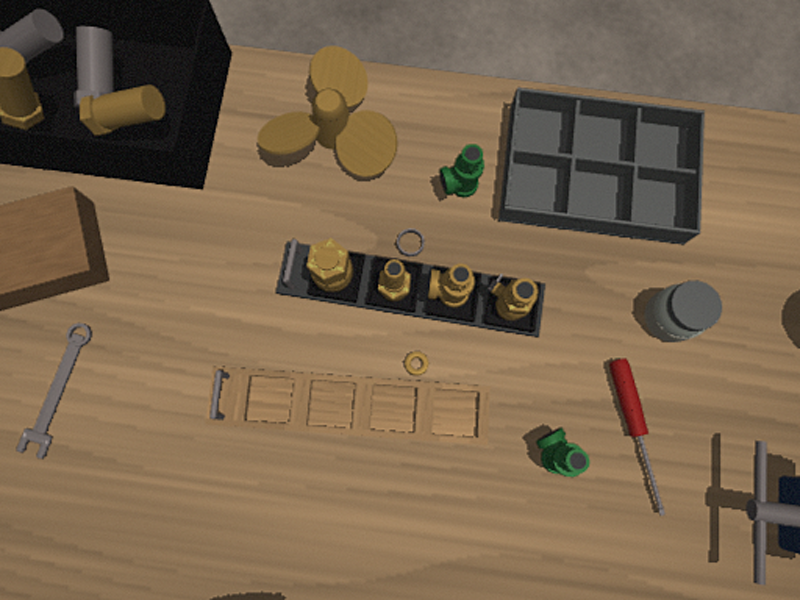

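```bash

python3 - <<'E'
from h import *
z=np.load('pics/top0.npz');P=pts('top',z['d']);im=z['p']
def at(u,v):
    return P[int(v*.64),int(u*.64)].round(3)
for n,u,v in [('strainer',330,250),('tail',394,267),('tee',461,271),('valve',524,287),('hS',291,262),('hA',217,393),('p1',270,400),('p2',331,404),('p3',394,408),('p4',455,412)]: print(n,at(u,v))
hsv=cv2.cvtColor(im,cv2.COLOR_RGB2HSV)
# fittings: yellow points within roi, top band
for n,u0,u1,h in [('strainer',300,355,.100),('tail',375,415,.105),('tee',440,478,.112),('valve',500,545,.106)]:
    m=np.zeros(im.shape[:2],bool);m[int(225*.64):int(330*.64),int(u0*.64):int(u1*.64)]=1
    q=P[m];print(n,'maxz',np.percentile(q[:,2],99).round(4)); q=q[q[:,2]>h-.008];print(len(q),q.mean(0).round(4),q.min(0).round(4),q.max(0).round(4),((q.min(0)+q.max(0))/2).round(4))
# timber rims
m=np.zeros(im.shape[:2],bool);m[int(355*.64):int(450*.64),int(230*.64):int(500*.64)]=1
m&=(P[...,2]>.018)&(P[...,2]<.030)
r=cv2.minAreaRect(P[m][:,:2].astype(np.float32)*1000);print('timber',m.sum(),r)
m=np.zeros(im.shape[:2],bool);m[int(225*.64):int(345*.64),int(265*.64):int(560*.64)]=1
dk=m&(hsv[...,2]<60)&(P[...,2]<.028)&(P[...,2]>.005)
r=cv2.minAreaRect(P[dk][:,:2].astype(np.float32)*1000);print('dark',dk.sum(),r, cv2.boxPoints(r))
E
```

```text
strainer [0.655 0.042 0.105]
tail [ 0.646 -0.038  0.104]
tee [ 0.649 -0.118  0.113]
valve [ 0.642 -0.195  0.105]
hS [0.648 0.097 0.054]
hA [0.469 0.157 0.066]
p1 [0.47  0.102 0.014]
p2 [0.476 0.023 0.013]
p3 [ 0.482 -0.06   0.012]
p4 [ 0.489 -0.139  0.009]
strainer maxz 0.1046
520 [0.6418 0.043  0.112 ] [ 0.4479 -0.0656  0.0922] [0.672  0.0686 0.8288] [0.56   0.0015 0.4605]
tail maxz 0.1075
146 [ 0.6285 -0.0399  0.1539] [ 0.4479 -0.0656  0.0974] [ 0.6542 -0.0261  0.8288] [ 0.5511 -0.0459  0.4631]
tee maxz 0.1141
185 [ 0.6386 -0.116   0.1311] [ 0.4479 -0.1308  0.1041] [ 0.6587 -0.0656  0.8288] [ 0.5533 -0.0982  0.4665]
valve maxz 0.1083
231 [ 0.6285 -0.1897  0.1372] [ 0.4479 -0.2109  0.0987] [ 0.6524 -0.0656  0.8288] [ 0.5502 -0.1382  0.4638]
timber 2895 ((478.5347900390625, -12.89990234375), (74.10710144042969, 336.4624938964844), 3.6087334156036377)
dark 2605 ((686.6632080078125, -66.69160461425781), (367.8529357910156, 158.67027282714844), 88.2343978881836) [[ 601.6988   -248.08636 ]
 [ 760.29376  -252.97513 ]
 [ 771.6276    114.703156]
 [ 613.03265   119.59192 ]]
```

```bash

cat > fit.py <<'E'
from h import *
def run(tag,names=(('strainer',300,355,.104,.023),('tail',375,415,.105,.013),('tee',440,478,.112,.0135),('valve',500,545,.106,.015))):
    z=np.load(f'pics/{tag}.npz');d=z['d'];P=pts('top',d);im=z['p'];ok=d>0
    for n,u0,u1,h,r in names:
        m=np.zeros(ok.shape,bool);m[int(225*.64):int(330*.64),int(u0*.64):int(u1*.64)]=1
        q=P[m&ok];q=q[(q[:,2]>h-.007)&(q[:,2]<h+.006)]
        (c,R)=cv2.minEnclosingCircle((q[:,:2]*1000).astype(np.float32))
        print(n,len(q),q.mean(0).round(4),'encl',np.round(c,1),round(R,1))
    m=np.zeros(ok.shape,bool);m[int(345*.64):int(465*.64),int(195*.64):int(510*.64)]=1
    m&=ok&(P[...,2]>.019)&(P[...,2]<.029)
    m=cv2.morphologyEx(m.astype(np.uint8),cv2.MORPH_OPEN,np.ones((2,2)))>0
    q=P[m];r=cv2.minAreaRect((q[:,:2]*1000).astype(np.float32));print('timber',m.sum(),r)
    # model fit: rim pts outside pockets and inside board
    from scipy.optimize import differential_evolution
    def cost(p,q,half,board):
        a=p[2];dx=q[:,0]-p[0];dy=q[:,1]-p[1]
        x=dx*np.cos(a)+dy*np.sin(a);y=-dx*np.sin(a)+dy*np.cos(a)
        out=np.maximum(np.maximum(abs(x)-.037,abs(y)-.180),0)
        inn=np.zeros(len(x))
        for k in(.12,.04,-.04,-.12): inn=np.maximum(inn,np.minimum(.029-abs(x),.029-abs(y-k)))
        return np.mean(np.minimum(out,.01)**1+np.maximum(inn,0))
    r=differential_evolution(cost,[(.46,.50),(-.05,.03),(-.13,.13)],args=(q,0,0),seed=1,tol=1e-8);print('A',r.x.round(4),np.degrees(r.x[2]),r.fun)
    # floors check
    a=r.x[2]
    for k in(.12,.04,-.04,-.12): print(k,np.round([r.x[0]-k*np.sin(a),r.x[1]+k*np.cos(a)],4))
    v=cv2.resize(im[...,::-1].copy(),(800,600))
    return r.x
if __name__=='__main__': run('top0')
E
python3 fit.py
python3 - <<'E'
from h import *
z=np.load('pics/top0.npz');im=z['p'];
cv2.imwrite('pics/z1.png',cv2.resize(im[140:300,115:365,::-1],(800,512),interpolation=cv2.INTER_CUBIC))
d=z['d'];P=pts('top',d);hsv=cv2.cvtColor(im,cv2.COLOR_RGB2HSV)
m=np.zeros(d.shape,bool);m[150:225,165:360]=1
m&=(d>0)&(P[...,2]>.004)&(P[...,2]<.03)&(hsv[...,1]<120)&(hsv[...,2]<70)
m=cv2.morphologyEx(m.astype(np.uint8),cv2.MORPH_OPEN,np.ones((3,3)))
n,l,s,c=cv2.connectedComponentsWithStats(m);print(s)
q=P[m>0];q=q[abs(q[:,0]-.64)<.06]
r=cv2.minAreaRect((q[:,:2]*1000).astype(np.float32));print(r,cv2.boxPoints(r))
E
```

```text
strainer 490 [0.6453 0.045  0.1011] encl [646.   45.9] 26.0
tail 135 [ 0.6417 -0.0379  0.1043] encl [643. -38.] 12.6
tee 177 [ 0.6441 -0.1173  0.1118] encl [ 645.  -117.5] 14.0
valve 220 [ 0.6367 -0.1953  0.1059] encl [ 637.5 -195.6] 15.6
timber 3230 ((476.0860595703125, -2.8306121826171875), (74.94132232666016, 367.4581604003906), 3.742548704147339)
A [ 0.477  -0.0191  0.0626] 3.5864106684967827 0.00027811065936095633
0.12 [0.4695 0.1006]
0.04 [0.4745 0.0208]
-0.04 [ 0.4795 -0.0591]
-0.12 [ 0.4845 -0.1389]
[[     0      0    512    384 193642]
 [   177    157    171     58   2941]
 [   320    177      5      6     25]]
((644.052734375, -60.248260498046875), (358.384521484375, 73.09291076660156), 88.2343978881836) [[ 602.00256  -238.22943 ]
 [ 675.0608   -240.48148 ]
 [ 686.1029    117.73291 ]
 [ 613.0447    119.984955]]
```

View pics/z1.png

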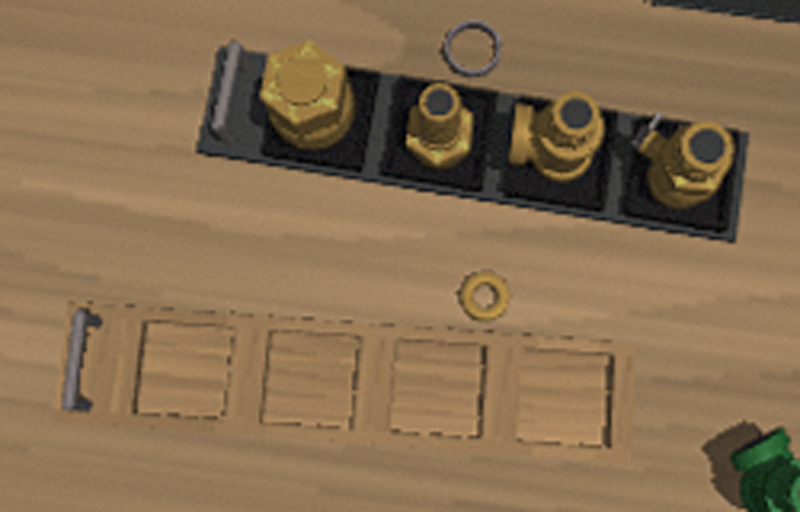

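```bash
sed -i 's/abs(y)-.180/abs(y-.0195)-.1805/' fit.py; python3 fit.py | grep -A5 ^A
python3 - <<'E'
from h import *
c=eyes.camera_info('top');f=192/np.tan(np.radians(c['vfov']/2));R=Rotation.from_euler('xyz',c['rotation'],degrees=True).as_matrix()
def ray(x,y,z):
    r=R@np.array([(115+x/3.2-c['cx'])/f,(140+y/3.2-c['cy'])/f,1]);e=np.array(c['eye']);return (e+r*(z-e[2])/r[2])[:2]*1000
for b in ([135,320,235,417],[262,330,361,427],[389,340,487,438],[516,348,613,447]):
    print(ray((b[0]+b[2])/2,(b[1]+b[3])/2,.024).round(1),ray(b[0],b[1],.024).round(1),ray(b[2],b[3],.024).round(1))
# tee branch end, lever
z=np.load('pics/top0.npz');d=z['d'];P=pts('top',d)
print('tee branch',P[140+int(132/3.2),115+int(520/3.2)],'lever',P[140+int(128/3.2),115+int(652/3.2)],P[140+int(120/3.2),115+int(656/3.2)])
for zz in(.078,.09): print(ray(655,118,zz))
E
```

```text
A [ 0.4771 -0.0215  0.0629] 3.60630939178826 4.1129201660581746e-05
0.12 [0.4696 0.0982]
0.04 [0.4746 0.0184]
-0.04 [ 0.4797 -0.0614]
-0.12 [ 0.4847 -0.1413]
[471.3  98.6] [496.9 135.2] [446.1  62.6]
[475.9  19.2] [501.5  54.8] [450.6 -15.9]
[480.1 -60.1] [506.1 -25.4] [454.5 -94.2]
[ 485.5 -139. ] [ 511.9 -105.2] [ 459.6 -172.2]
tee branch [ 0.64059915 -0.08829682  0.06664406] lever [ 0.65910916 -0.17113809  0.04613301] [ 0.67237322 -0.17776236  0.02293828]
[ 657.20689587 -169.47181826]
[ 653.86229021 -167.81225591]
```

>>> {"op": "drive_tool", "data": {
  "targets": [0,0,4.9,34,35,0,85,0,0,4.9,34,35,0,85,0,0,4.9,34,35,0,85,0,0,4.9,34,35,0,85,0,0,4.9,34,35,0,85],
  "force": 50
}}

```text
clock: 0.72
tool_pos: [0.3015, -0.3062, 0.231]
tool_rot: [-180.0, -0.0, 39.8]
force: [0.2, -1.0, -0.2]
finger_gap: 0.0852
```

>>> {"op": "drive_tool", "data": {
  "targets": [0,0,4.9,34,35,0,85,0,0,4.9,34,35,0,85,0,0,4.9,34,35,0,85,0,0,4.9,34,35,0,85,0,0,4.9,34,35,0,85]
}}

```text
clock: 1.35
tool_pos: [0.4716, -0.1312, 0.2309]
tool_rot: [-180.0, 0.0, 64.3]
force: [1.1, -0.2, -0.7]
finger_gap: 0.0849
```

>>> {"op": "drive_tool", "data": {
  "targets": [0,0,4.9,34,35,0,85,0,0,4.9,34,35,0,85,0,0,4.9,34,35,0,85,0,0,4.9,34,35,0,85,0,0,0,0,0,0,85]
}}

```text
clock: 1.98
tool_pos: [0.6081, 0.0102, 0.2293]
tool_rot: [-179.9, -0.0, 84.0]
force: [0.2, 0.1, 0.5]
finger_gap: 0.085
```

>>> {"op": "drive_tool", "data": {
  "targets": [0,0,4,38,37,0,85,0,0,0,0,0,0,85]
}}

```text
clock: 2.22
tool_pos: [0.6454, 0.046, 0.2289]
tool_rot: [-179.8, 0.0, 87.9]
force: [0.1, -1.3, 0.2]
finger_gap: 0.0853
```

```bash
python3 - <<'E'
from h import *
for i in range(3):
    p,d=eyes.capture('top')
    s=status.get_state();print(s['tool_pos'],s['tool_rot'],s['qpos'].round(2))
cv2.imwrite('pics/t1.png',cv2.resize(p[120:300,115:365,::-1],(800,576),interpolation=cv2.INTER_CUBIC))
E
```

```text
[0.64453252 0.04471621 0.2297081 ] [-1.79843243e+02  3.90390773e-02  8.77990554e+01] [ 3.980e+00  3.136e+01  2.618e+01  8.498e+01 -2.000e-02  9.618e+01]
[0.64418147 0.04396797 0.23044777] [-1.79882917e+02  4.21435457e-02  8.77402235e+01] [ 3.920e+00  3.126e+01  2.613e+01  8.499e+01 -3.000e-02  9.618e+01]
[0.64405627 0.04353117 0.23107886] [-1.79929021e+02  3.41688963e-02  8.77044489e+01] [ 3.880e+00  3.119e+01  2.611e+01  8.499e+01 -3.000e-02  9.617e+01]
```

View pics/t1.png

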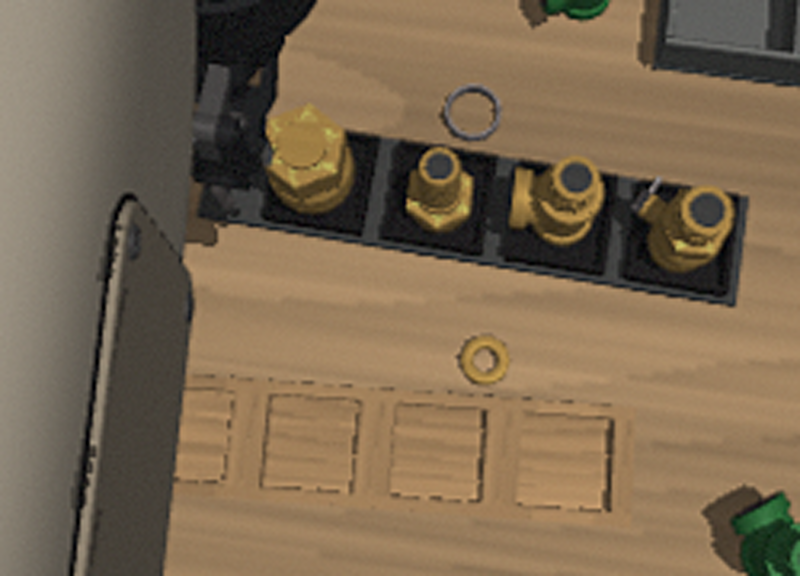

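>>> {"op": "drive_tool", "data": {
  "targets": [0,0,0.5,1,1.5,-45,85,0,0,0,0,0,-45,85,0,0,0,0,0,0,85,0,0,0,0,0,0,85]
}}

```text
clock: 2.88
tool_pos: [0.6465, 0.0452, 0.1437]
tool_rot: [179.8, -0.0, 88.2]
force: [0.1, -0.4, 1.3]
finger_gap: 0.0848
```

```bash
cat > look.py <<'E'
import sys
from h import *
p,d=eyes.capture('scene');s=status.get_state();print(s['clock'],s['tool_pos'].round(4),s['tool_rot'].round(1),s['finger_gap'],s['force'].round(1))
a=[int(x) for x in sys.argv[2:6]] or [0,0,512,384]
c=p[a[1]:a[3],a[0]:a[2],::-1];k=min(800/c.shape[1],600/c.shape[0])
cv2.imwrite('pics/'+sys.argv[1]+'.png',cv2.resize(c,None,fx=k,fy=k,interpolation=cv2.INTER_CUBIC))
E
python3 look.py s1 170 80 400 252
```

```text
2.925 [0.6473 0.0454 0.1444] [179.7  -0.   88.2] 0.08526035009647827 [0.  0.3 0.8]
```

View pics/s1.png

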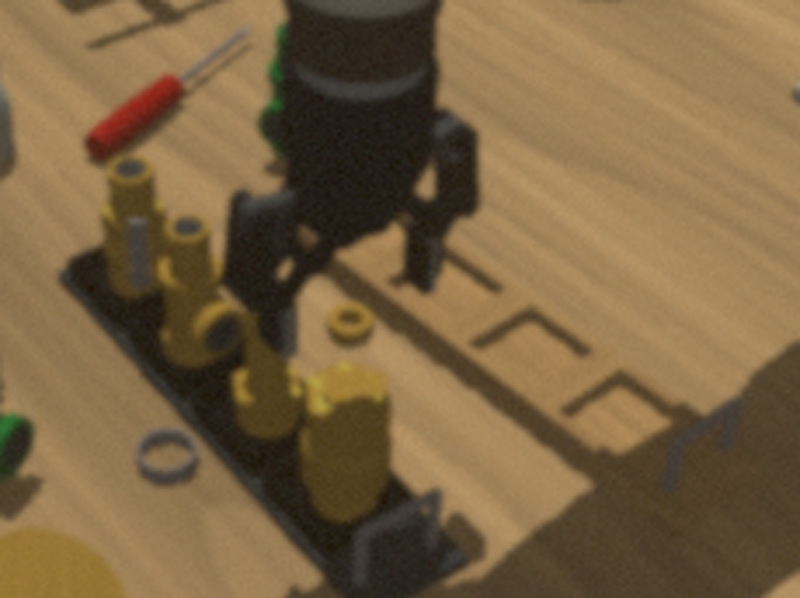

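```bash
cat >> h.py <<'E'
def proj(n,X):
    c=eyes.camera_info(n);f=192/np.tan(np.radians(c['vfov']/2));R=Rotation.from_euler('xyz',c['rotation'],degrees=True).as_matrix()
    q=(np.array(X)-c['eye'])@R;return q[:2]/q[2]*f+[c['cx'],c['cy']]
E
python3 - <<'E'
from h import *
o=np.array([170,80])
for X in ([.6473+.048,.0454,.157],[.6473-.048,.0454,.157],[.646,.0457,.103],[.6425,-.038,.105]): print(X,(proj('scene',X)-o)*3.478)
z=np.load('pics/scene0.npz');P=pts('scene',z['d'])
for x,y in((345,378),(187,228),(130,170)): print(P[80+int(y/3.478),170+int(x/3.478)])
E
```

```text
[0.6953, 0.0454, 0.157] [277.6285272  353.09414016]
[0.5992999999999999, 0.0454, 0.157] [419.03360576 282.61693261]
[0.646, 0.0457, 0.103] [349.80306793 388.39810082]
[0.6425, -0.038, 0.105] [267.5570098  303.55672028]
[0.64368745 0.03758954 0.10531965]
[ 0.64677413 -0.11933865  0.11274807]
[ 0.63898383 -0.19600478  0.10813398]
```

>>> {"op": "drive_tool", "data": {
  "targets": [0,0,0,0,0,-40,85,0,0,0,0,0,-30,85,0,0,0,0,0,0,85,0,0,0,0,0,0,85]
}}

```text
clock: 3.42
tool_pos: [0.6477, 0.046, 0.0741]
tool_rot: [179.7, -0.0, 88.3]
force: [0.3, 0.0, -0.2]
finger_gap: 0.0848
```

>>> {"op": "drive_tool", "data": {
  "targets": [0,0,0,0,0,0,30,0,0,0,0,0,0,30,0,0,0,0,0,0,30,0,0,0,0,0,0,30,0,0,0,0,0,0,30]
}}

```text
clock: 4.05
tool_pos: [0.6468, 0.046, 0.073]
tool_rot: [179.8, -0.0, 88.3]
force: [-0.5, 0.1, 5.2]
finger_gap: 0.0446
```

```bash
python3 look.py s2 170 80 400 252
```

```text
4.1 [0.6468 0.046  0.073 ] [179.8  -0.   88.3] 0.044687376541952886 [-0.5 -0.4  5.4]
```

View pics/s2.png

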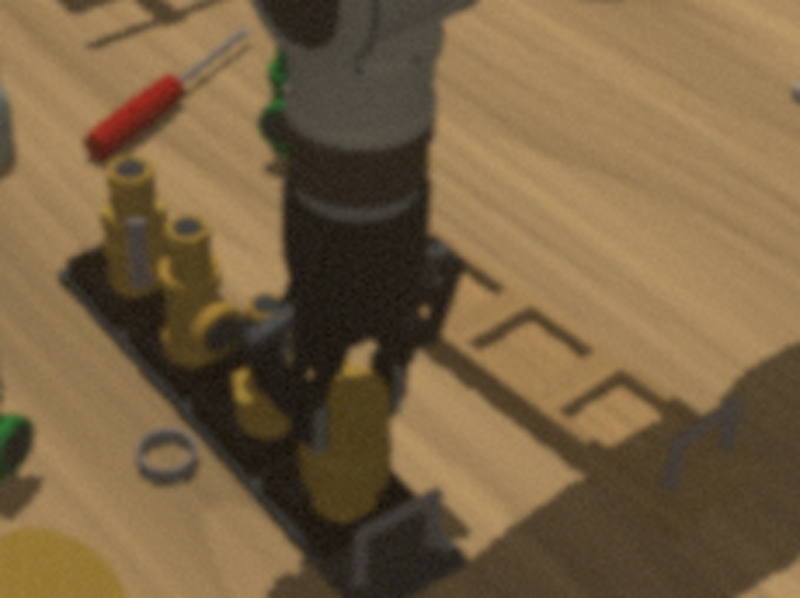

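>>> {"op": "drive_tool", "data": {
  "targets": [0,0,0,0,0,15,30,0,0,0,0,0,30,30,0,0,0,0,0,40,30,0,0,0,0,0,25,30,0,0,0,0,0,0,30]
}}

```text
clock: 4.72
tool_pos: [0.6469, 0.046, 0.1833]
tool_rot: [179.8, -0.0, 88.3]
force: [0.2, 0.7, -6.2]
finger_gap: 0.0446
```

>>> {"op": "drive_tool", "data": {
  "targets": [0,0,1.1,-25,0,0,30,0,0,1.1,-36,-5,0,30,0,0,1.1,-40,-20,0,30,0,0,1.1,-40,-35,0,30,0,0,1,-20,-45,0,30]
}}

```text
clock: 5.35
tool_pos: [0.4808, -0.0589, 0.179]
tool_rot: [-179.7, -0.1, 93.8]
force: [1.4, -0.9, -5.6]
finger_gap: 0.0442
```

>>> {"op": "drive_tool", "data": {
  "targets": [0,0,0,0,-45,0,30,0,0,0,0,-25,0,30,0,0,0,0,-10.5,0,30,0,0,0,0,0,0,30,0,0,0,0,0,0,30]
}}

```text
clock: 5.98
tool_pos: [0.4845, -0.1384, 0.1807]
tool_rot: [-179.9, -0.1, 93.7]
force: [-0.1, -0.7, -5.1]
finger_gap: 0.0447
```

```bash
python3 look.py s3 130 80 400 282
```

```text
6.025 [ 0.4847 -0.1384  0.1809] [-179.9   -0.    93.8] 0.044226508182465714 [-0.5  0.  -5.1]
```

View pics/s3.png

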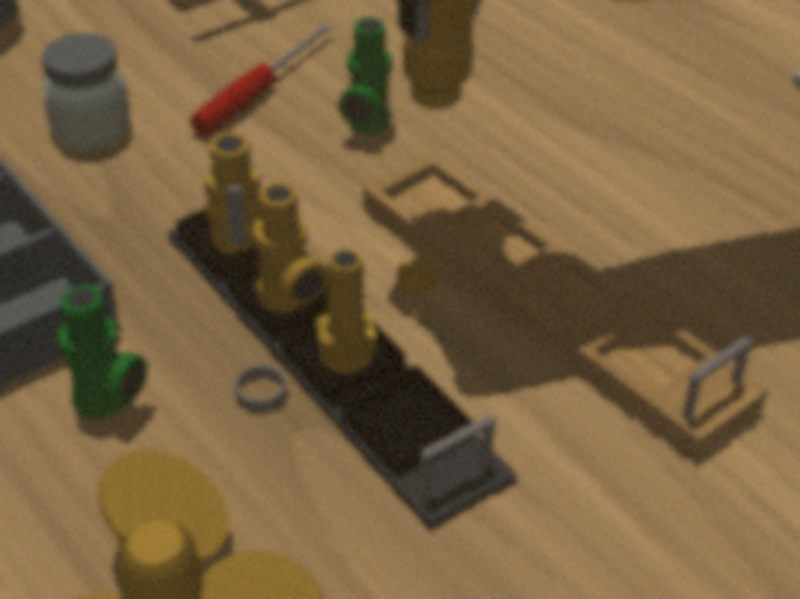

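>>> {"op": "drive_tool", "data": {
  "targets": [0,0,0,0,-1,-40,30,0,0,0,0,0,-35,30,0,0,0,0,0,-17,30,0,0,0,0,0,-5,30,0,0,0,0,0,0,30]
}}

```text
clock: 6.65
tool_pos: [0.4853, -0.1401, 0.0846]
tool_rot: [180.0, 0.0, 93.7]
force: [0.1, -0.3, -6.8]
finger_gap: 0.0448
```

>>> {"op": "drive_tool", "data": {
  "targets": [0,0,0,0,0,-2,30,0,0,0,0,0,0,30,0,0,0,0,0,0,30]
}}

```text
clock: 7.02
tool_pos: [0.4852, -0.1407, 0.0828]
tool_rot: [180.0, 0.0, 93.7]
force: [-0.0, 0.6, -5.5]
finger_gap: 0.0447
```

```bash
python3 look.py s4 200 80 400 230
```

```text
7.075 [ 0.4851 -0.1407  0.0827] [180.    0.   93.7] 0.044472574256053436 [-0.1 -0.1 -6.5]
```

View pics/s4.png

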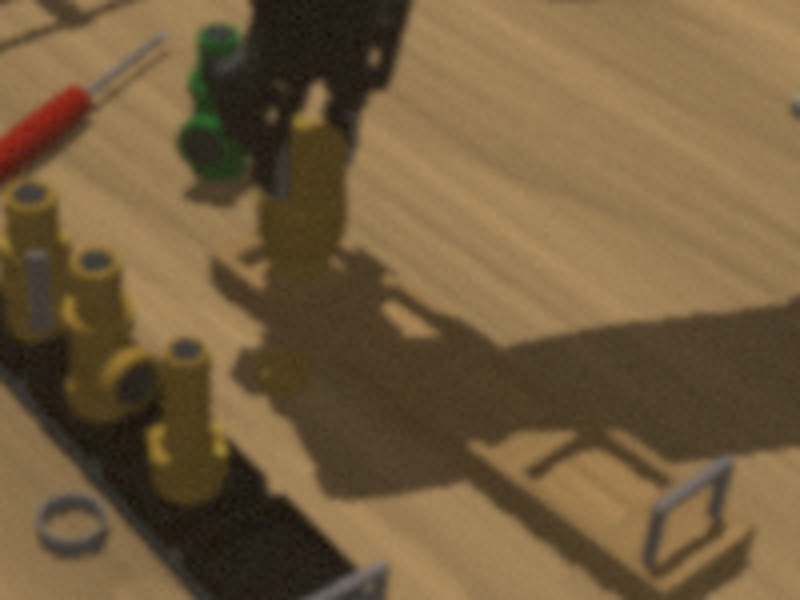

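>>> {"op": "drive_tool", "data": {
  "targets": [0,0,0,0,0,-4,30,0,0,0,0,0,-3,30,0,0,0,0,0,0,30,0,0,0,0,0,0,30]
}}

```text
clock: 7.58
tool_pos: [0.4848, -0.1406, 0.0752]
tool_rot: [-180.0, -0.0, 93.7]
force: [0.2, 0.3, -6.1]
finger_gap: 0.0445
```

>>> {"op": "drive_tool", "data": {
  "targets": [0,0,0,0,0,-1.5,30,0,0,0,0,0,0,30,0,0,0,0,0,0,30]
}}

```text
clock: 7.95
tool_pos: [0.4848, -0.1406, 0.0738]
tool_rot: [-180.0, -0.0, 93.7]
force: [-0.8, 0.4, -6.0]
finger_gap: 0.0445
```

>>> {"op": "drive_tool", "data": {
  "targets": [0,0,0,0,0,-1,30,0,0,0,0,0,0,30,0,0,0,0,0,0,30]
}}

```text
clock: 8.32
tool_pos: [0.485, -0.1406, 0.073]
tool_rot: [180.0, 0.0, 93.7]
force: [0.4, 0.2, -4.3]
finger_gap: 0.0447
```

>>> {"op": "drive_tool", "data": {
  "targets": [0,0,0,0,0,-1,30,0,0,0,0,0,0,30,0,0,0,0,0,0,30]
}}

```text
clock: 8.7
tool_pos: [0.485, -0.1407, 0.0729]
tool_rot: [179.9, 0.0, 93.7]
force: [-4.1, 0.5, 5.3]
finger_gap: 0.0448
```

>>> {"op": "drive_tool", "data": {
  "targets": [0,0,0,0,0,0,55,0,0,0,0,0,0,70,0,0,0,0,0,0,85,0,0,0,0,0,0,85,0,0,0,0,0,15,85]
}}

```text
clock: 9.32
tool_pos: [0.4837, -0.1402, 0.0862]
tool_rot: [-179.8, -0.1, 93.7]
force: [-0.6, 0.4, 0.6]
finger_gap: 0.0852
```

>>> {"op": "drive_tool", "data": {
  "targets": [0,0,0,0,0,40,85,0,0,0,0,0,50,85,0,0,0,0,0,0,85]
}}

```text
clock: 9.7
tool_pos: [0.4882, -0.1415, 0.1824]
tool_rot: [179.4, 0.2, 93.7]
force: [0.3, 1.0, -0.4]
finger_gap: 0.0849
```

```bash
python3 look.py s5 200 80 400 230; python3 - <<'E'
from h import *
p,d=eyes.capture('top');np.savez('pics/top1.npz',p=p,d=d)
cv2.imwrite('pics/t2.png',cv2.resize(p[120:300,115:365,::-1],(800,576),interpolation=cv2.INTER_CUBIC))
E
```

```text
9.75 [ 0.4867 -0.1411  0.1799] [1.797e+02 1.000e-01 9.370e+01] 0.0848670891605727 [ 0.9  0.3 -0.6]
```

View pics/s5.png

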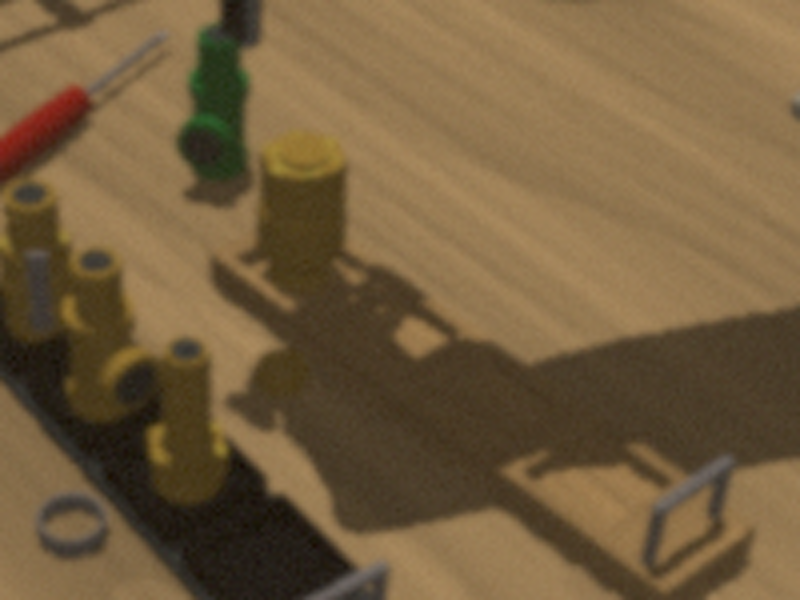

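View pics/t2.png

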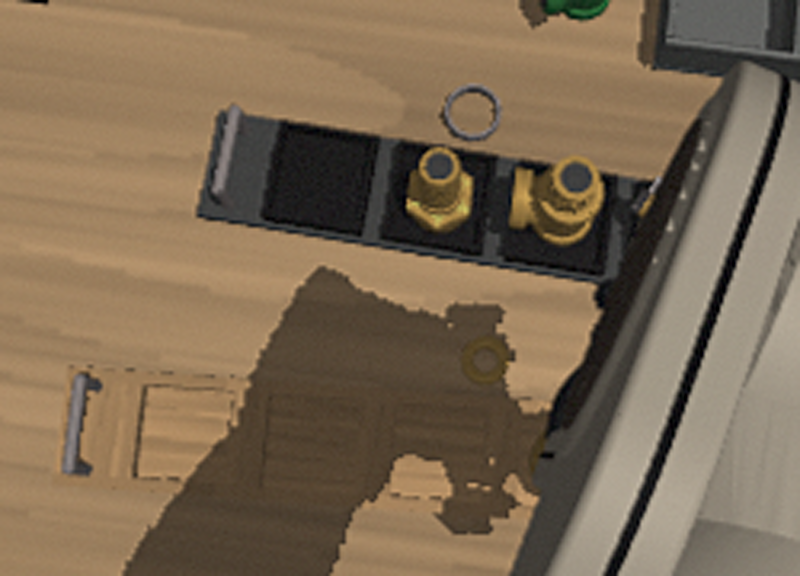

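>>> {"op": "drive_tool", "data": {
  "targets": [0,0,-1.4,39.5,25.75,3.5,85,0,0,-1.4,39.5,25.75,0,85,0,0,-1.4,39.5,25.75,0,85,0,0,-1.3,39.5,25.75,0,85,0,0,0,0,0,0,70]
}}

```text
clock: 10.42
tool_pos: [0.6437, -0.0353, 0.177]
tool_rot: [-179.8, -0.0, 88.4]
force: [-0.7, -0.3, -0.5]
finger_gap: 0.0706
```

>>> {"op": "drive_tool", "data": {
  "targets": [0,0,0,0,0,-30,70,0,0,0,0,0,-20,70,0,0,0,0,0,0,70,0,0,0,0,0,0,70]
}}

```text
clock: 10.92
tool_pos: [0.6426, -0.0381, 0.1309]
tool_rot: [180.0, 0.0, 88.1]
force: [0.1, -0.2, 0.4]
finger_gap: 0.0698
```

```bash
python3 look.py s6 200 80 400 230
```

```text
10.975 [ 0.6431 -0.038   0.1314] [179.9   0.   88.1] 0.06979516716364148 [-0.9 -0.7  0.8]
```

View pics/s6.png

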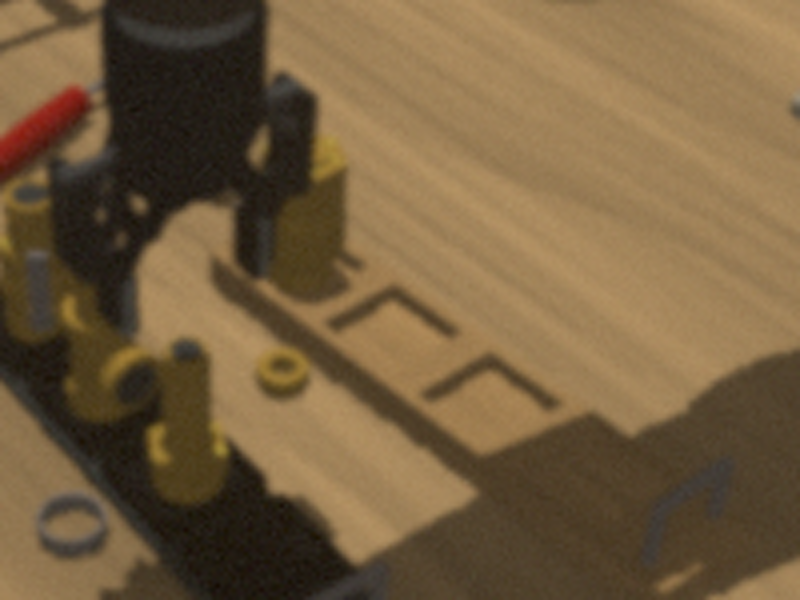

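>>> {"op": "drive_tool", "data": {
  "targets": [0,0,0,0,0,-35,70,0,0,0,0,0,-24,70,0,0,0,0,0,0,70,0,0,0,0,0,0,70]
}}

```text
clock: 11.48
tool_pos: [0.644, -0.0377, 0.0732]
tool_rot: [179.8, 0.0, 88.2]
force: [0.1, -0.2, 0.5]
finger_gap: 0.0702
```

>>> {"op": "drive_tool", "data": {
  "targets": [0,0,0,0,0,0,45,0,0,0,0,0,0,12,0,0,0,0,0,0,12,0,0,0,0,0,0,12,0,0,0,0,0,0,12]
}}

```text
clock: 12.1
tool_pos: [0.6436, -0.0376, 0.0724]
tool_rot: [179.9, 0.0, 88.2]
force: [0.1, -0.4, 6.1]
finger_gap: 0.0245
```

>>> {"op": "drive_tool", "data": {
  "targets": [0,0,0,0,0,15,12,0,0,0,0,0,30,12,0,0,0,0,0,40,12,0,0,0,0,0,25,12,0,0,0,0,0,0,12]
}}

```text
clock: 12.72
tool_pos: [0.644, -0.0376, 0.1836]
tool_rot: [179.8, 0.0, 88.2]
force: [-1.0, -0.2, -3.9]
finger_gap: 0.0247
```

```bash
python3 look.py s7 200 80 400 230
```

```text
12.775 [ 0.6429 -0.0376  0.1814] [180.    0.   88.2] 0.02431815941272924 [-0.3  1.2 -2.7]
```

View pics/s7.png

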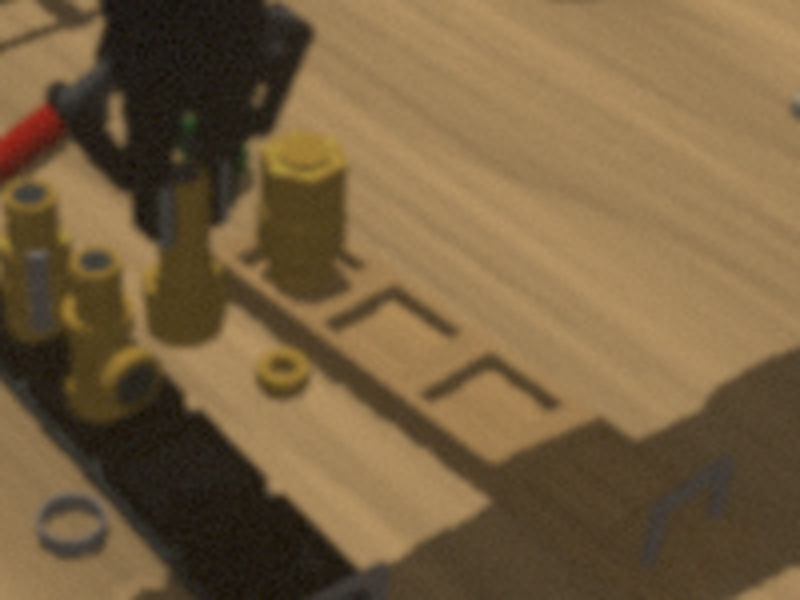

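>>> {"op": "drive_tool", "data": {
  "targets": [0,0,1.1,-25,0,0,12,0,0,1.1,-45,-6,0,12,0,0,1.1,-45,-8,0,12,0,0,1.1,-33,-6,0,12,0,0,1.1,-15,-3,0,12]
}}

```text
clock: 13.4
tool_pos: [0.4765, -0.0606, 0.1794]
tool_rot: [-179.7, -0.1, 93.7]
force: [1.3, 1.3, -4.2]
finger_gap: 0.0244
```

>>> {"op": "drive_tool", "data": {
  "targets": [0,0,0,0,0,0,12,0,0,0,0,0,-35,12,0,0,0,0,0,-40,12,0,0,0,0,0,-20,12,0,0,0,0,0,-8,12]
}}

```text
clock: 14.02
tool_pos: [0.4801, -0.0602, 0.0764]
tool_rot: [-179.9, -0.0, 93.7]
force: [0.4, 0.4, -3.2]
finger_gap: 0.0243
```

>>> {"op": "drive_tool", "data": {
  "targets": [0,0,0,0,0,-3,12,0,0,0,0,0,0,12,0,0,0,0,0,0,12]
}}

```text
clock: 14.4
tool_pos: [0.4808, -0.0607, 0.0762]
tool_rot: [179.9, 0.0, 93.7]
force: [0.6, -0.4, -3.4]
finger_gap: 0.0242
```

```bash
python3 look.py s8 200 80 400 230
```

```text
14.45 [ 0.4807 -0.0607  0.0762] [179.9   0.   93.7] 0.024081651295600793 [-0.1  0.3 -3. ]
```

View pics/s8.png

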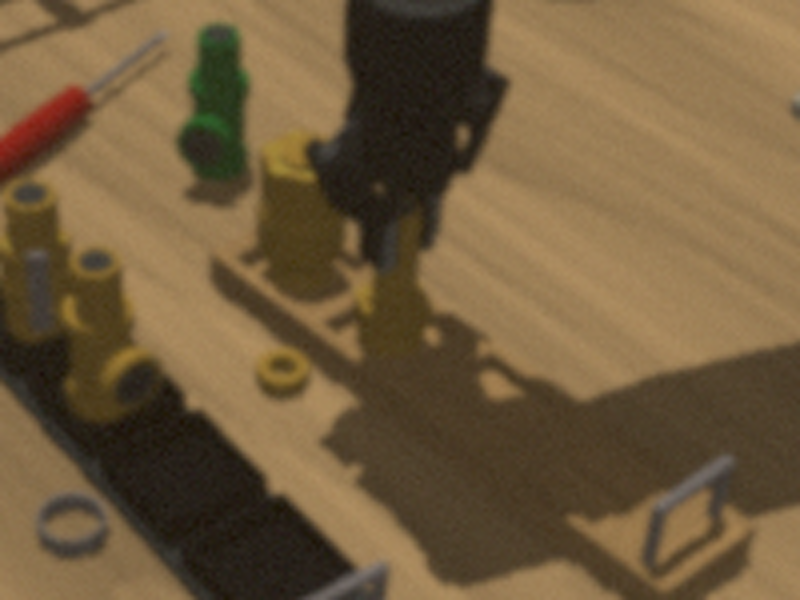

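>>> {"op": "drive_tool", "data": {
  "targets": [0,0,0,0,0,-2,12,0,0,0,0,0,0,12,0,0,0,0,0,0,12]
}}

```text
clock: 14.82
tool_pos: [0.4798, -0.0606, 0.0734]
tool_rot: [180.0, 0.0, 93.7]
force: [-0.1, -0.1, -4.3]
finger_gap: 0.0243
```

>>> {"op": "drive_tool", "data": {
  "targets": [0,0,0,0,0,-1,12,0,0,0,0,0,0,12,0,0,0,0,0,0,12]
}}

```text
clock: 15.2
tool_pos: [0.48, -0.0606, 0.0724]
tool_rot: [180.0, 0.0, 93.7]
force: [-0.6, -0.8, -1.8]
finger_gap: 0.0245
```

>>> {"op": "drive_tool", "data": {
  "targets": [0,0,0,0,0,-1,12,0,0,0,0,0,0,12,0,0,0,0,0,0,12]
}}

```text
clock: 15.58
tool_pos: [0.48, -0.0606, 0.0723]
tool_rot: [180.0, 0.0, 93.7]
force: [-1.9, -0.2, 5.8]
finger_gap: 0.0245
```

>>> {"op": "drive_tool", "data": {
  "targets": [0,0,0,0,0,0,35,0,0,0,0,0,0,50,0,0,0,0,0,0,65,0,0,0,0,0,0,65,0,0,0,0,0,10,65]
}}

```text
clock: 16.2
tool_pos: [0.479, -0.0605, 0.0809]
tool_rot: [-179.9, -0.0, 93.7]
force: [-0.1, -0.4, -0.2]
finger_gap: 0.0649
```

>>> {"op": "drive_tool", "data": {
  "targets": [0,0,0,0,0,40,65,0,0,0,0,0,60,65,0,0,0,0,0,0,65]
}}

```text
clock: 16.58
tool_pos: [0.4837, -0.0611, 0.1871]
tool_rot: [179.3, 0.1, 93.7]
force: [1.2, -0.4, -0.5]
finger_gap: 0.0648
```

```bash
python3 look.py s9 200 80 400 230;python3 - <<'E'
from h import *
p,d=eyes.capture('top');np.savez('pics/top2.npz',p=p,d=d)
cv2.imwrite('pics/t3.png',cv2.resize(p[120:300,115:365,::-1],(800,576),interpolation=cv2.INTER_CUBIC))
E
```

```text
16.625 [ 0.482  -0.0608  0.1845] [1.796e+02 1.000e-01 9.370e+01] 0.06486286857396875 [-0.8 -0.1  0.2]
```

View pics/s9.png

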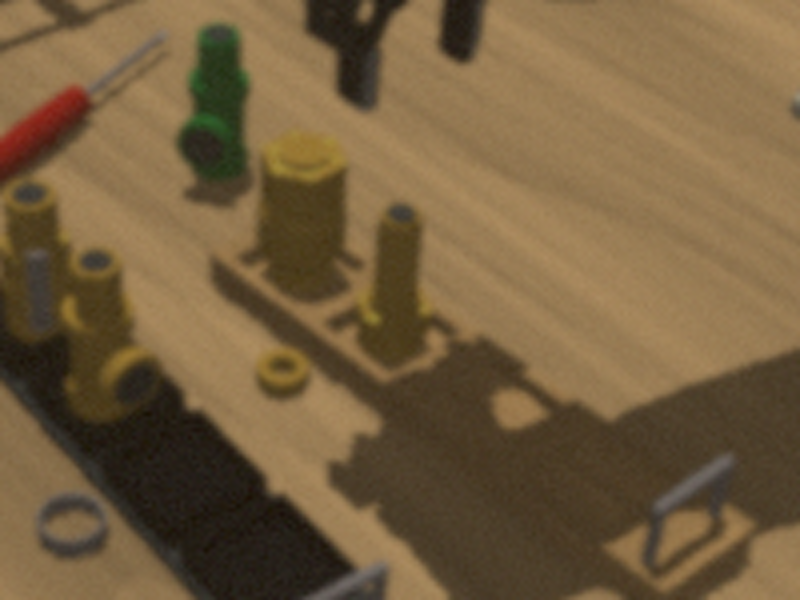

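View pics/t3.png

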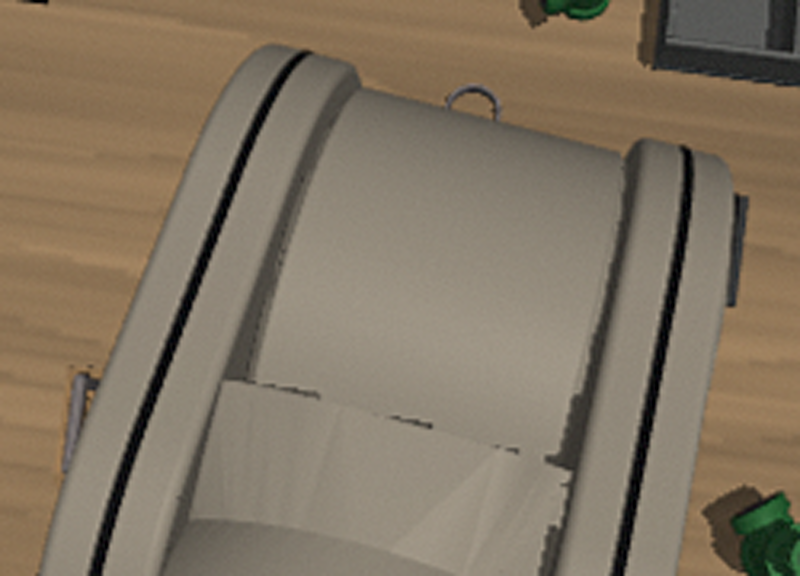

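>>> {"op": "drive_tool", "data": {
  "targets": [0,0,-1.4,40,-12,0,65,0,0,-1.4,45,-16,0,65,0,0,-1.4,45,-16,0,65,0,0,-1.3,35,-12.5,0,65,0,0,0,0,0,0,65]
}}

```text
clock: 17.3
tool_pos: [0.6454, -0.1177, 0.1775]
tool_rot: [-179.7, -0.0, 88.1]
force: [-0.7, -0.0, -0.1]
finger_gap: 0.065
```

>>> {"op": "drive_tool", "data": {
  "targets": [0,0,0,0,0,-30,65,0,0,0,0,0,-16,65,0,0,0,0,0,0,65,0,0,0,0,0,0,65]
}}

```text
clock: 17.8
tool_pos: [0.6449, -0.117, 0.1362]
tool_rot: [179.9, 0.0, 88.2]
force: [-0.2, 0.8, 0.1]
finger_gap: 0.0651
```

```bash
python3 look.py s10 180 70 380 220
```

```text
17.85 [ 0.6454 -0.1171  0.1367] [179.9   0.   88.2] 0.06495520615535644 [-0.3  0.2  0.3]
```

View pics/s10.png

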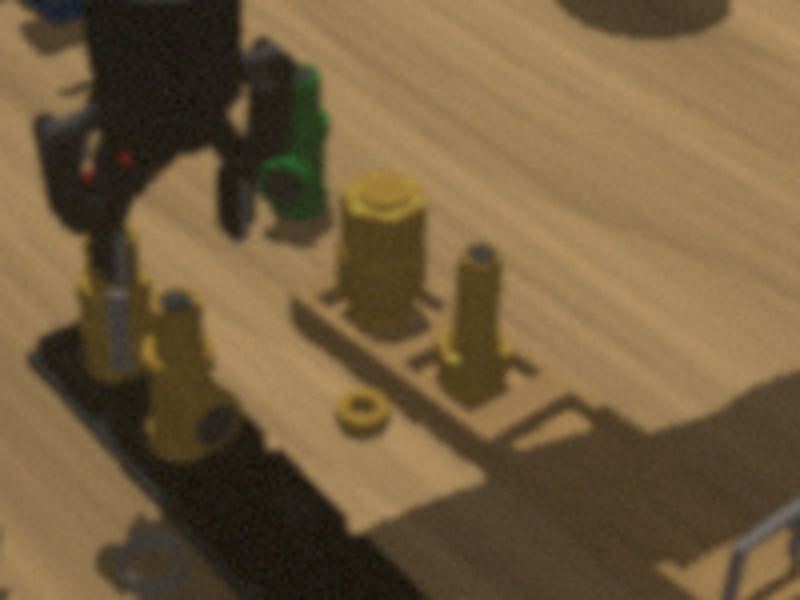

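>>> {"op": "drive_tool", "data": {
  "targets": [0,0,0,0,0,-33,65,0,0,0,0,0,-23,65,0,0,0,0,0,0,65,0,0,0,0,0,0,65]
}}

```text
clock: 18.35
tool_pos: [0.6459, -0.1173, 0.0811]
tool_rot: [179.8, 0.0, 88.2]
force: [-0.2, 0.0, 0.5]
finger_gap: 0.0649
```

>>> {"op": "drive_tool", "data": {
  "targets": [0,0,0,0,0,0,45,0,0,0,0,0,0,12,0,0,0,0,0,0,12,0,0,0,0,0,0,12,0,0,0,0,0,0,12]
}}

```text
clock: 18.98
tool_pos: [0.6455, -0.1173, 0.0807]
tool_rot: [179.9, 0.0, 88.2]
force: [-1.1, 0.2, 5.4]
finger_gap: 0.0253
```

>>> {"op": "drive_tool", "data": {
  "targets": [0,0,0,0,0,15,12,0,0,0,0,0,30,12,0,0,0,0,0,40,12,0,0,0,0,0,30,12,0,0,0,0,0,0,12]
}}

```text
clock: 19.6
tool_pos: [0.6464, -0.1173, 0.1971]
tool_rot: [179.7, 0.0, 88.2]
force: [-0.5, -0.5, -4.6]
finger_gap: 0.0254
```

```bash
python3 look.py s11 180 70 380 220
```

```text
19.65 [ 0.6451 -0.1171  0.1946] [179.9   0.   88.2] 0.02554607252219294 [ 0.6  0.6 -5.8]
```

View pics/s11.png

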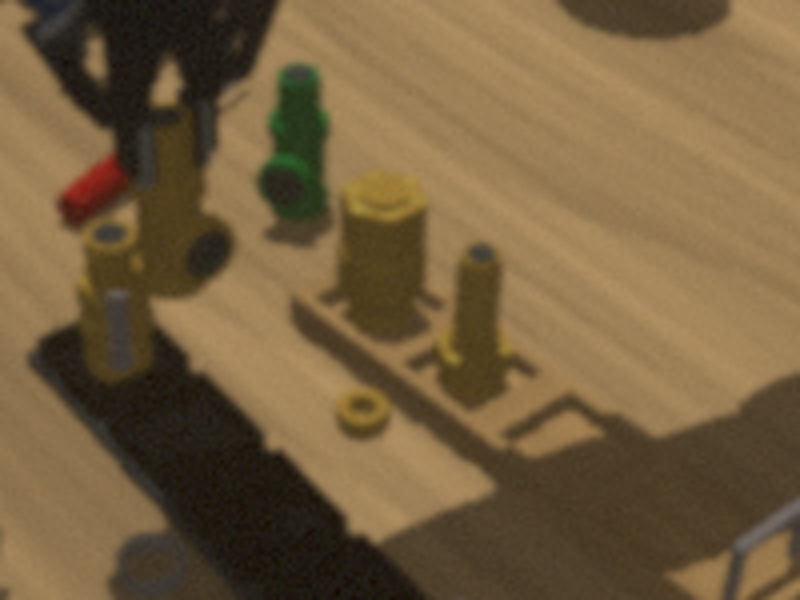

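>>> {"op": "drive_tool", "data": {
  "targets": [0,0,1.1,-10,25,0,12,0,0,1.1,-25,40,0,12,0,0,1.1,-40,35,0,12,0,0,1.1,-45,26,0,12,0,0,1.1,-35,10,0,12]
}}

```text
clock: 20.27
tool_pos: [0.486, 0.0203, 0.1916]
tool_rot: [-179.7, -0.0, 93.8]
force: [0.9, -0.5, -3.6]
finger_gap: 0.0255
```

>>> {"op": "drive_tool", "data": {
  "targets": [0,0,0,-15,0,0,12,0,0,0,0,0,0,12,0,0,0,0,0,-35,12,0,0,0,0,0,-40,12,0,0,0,0,0,-20,12]
}}

```text
clock: 20.9
tool_pos: [0.4734, 0.0186, 0.0959]
tool_rot: [-179.7, -0.0, 93.6]
force: [-0.7, -0.5, -3.9]
finger_gap: 0.0257
```

>>> {"op": "drive_tool", "data": {
  "targets": [0,0,0,0,0,-13,12,0,0,0,0,0,-3,12,0,0,0,0,0,0,12,0,0,0,0,0,0,12]
}}

```text
clock: 21.4
tool_pos: [0.4758, 0.019, 0.0842]
tool_rot: [179.9, 0.0, 93.7]
force: [-0.5, 0.3, -4.9]
finger_gap: 0.0257
```

```bash
python3 look.py s12 230 90 430 240
```

```text
21.45 [0.4757 0.0189 0.0842] [179.9   0.   93.7] 0.02554598381759546 [-0.7  1.1 -3.7]
```

View pics/s12.png

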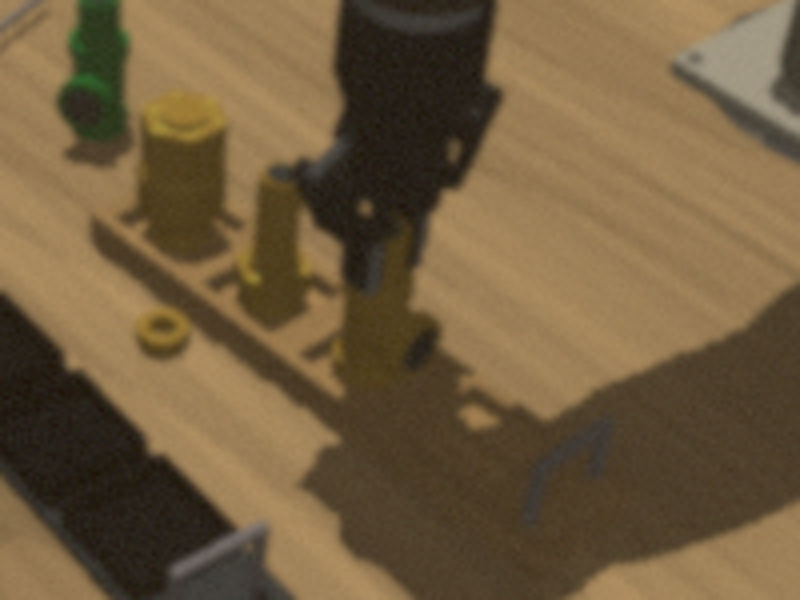

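>>> {"op": "drive_tool", "data": {
  "targets": [0,0,0,0,0,-2,12,0,0,0,0,0,0,12,0,0,0,0,0,0,12]
}}

```text
clock: 21.82
tool_pos: [0.4748, 0.0189, 0.0814]
tool_rot: [180.0, -0.0, 93.7]
force: [-0.8, -1.1, -5.0]
finger_gap: 0.0258
```

>>> {"op": "drive_tool", "data": {
  "targets": [0,0,0,0,0,-1,12,0,0,0,0,0,0,12,0,0,0,0,0,0,12]
}}

```text
clock: 22.2
tool_pos: [0.475, 0.0189, 0.0806]
tool_rot: [180.0, 0.0, 93.7]
force: [-0.6, -0.7, -0.6]
finger_gap: 0.0257
```

>>> {"op": "drive_tool", "data": {
  "targets": [0,0,0,0,0,-1,12,0,0,0,0,0,0,12,0,0,0,0,0,0,12]
}}

```text
clock: 22.58
tool_pos: [0.4751, 0.0189, 0.0806]
tool_rot: [179.9, 0.0, 93.7]
force: [-3.9, -0.8, 7.3]
finger_gap: 0.0258
```

Contact; release and rise.

>>> {"op": "drive_tool", "data": {
  "targets": [0,0,0,0,0,0,35,0,0,0,0,0,0,50,0,0,0,0,0,0,65,0,0,0,0,0,0,65,0,0,0,0,0,10,65]
}}

```text
clock: 23.2
tool_pos: [0.4741, 0.0189, 0.0889]
tool_rot: [-179.9, -0.0, 93.7]
force: [0.3, -0.1, 0.8]
finger_gap: 0.0649
```

>>> {"op": "drive_tool", "data": {
  "targets": [0,0,0,0,0,40,65,0,0,0,0,0,61,65,0,0,0,0,0,0,65]
}}

```text
clock: 23.58
tool_pos: [0.4787, 0.0191, 0.1961]
tool_rot: [179.3, 0.0, 93.7]
force: [-0.4, 0.6, 0.7]
finger_gap: 0.0649
```

```bash
python3 look.py s13 180 90 430 277;python3 - <<'E'
from h import *
p,d=eyes.capture('top');np.savez('pics/top3.npz',p=p,d=d)
cv2.imwrite('pics/t4.png',cv2.resize(p[120:300,115:365,::-1],(800,576),interpolation=cv2.INTER_CUBIC))
E
```

```text
23.625 [0.4769 0.019  0.1934] [179.6   0.   93.7] 0.06488614062882887 [ 0.5  0.1 -0.6]
```

View pics/s13.png

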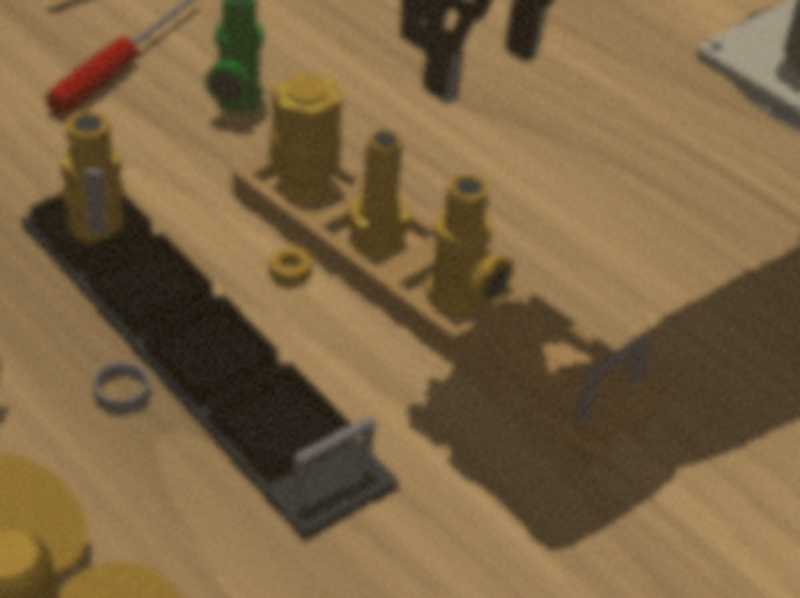

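View pics/t4.png

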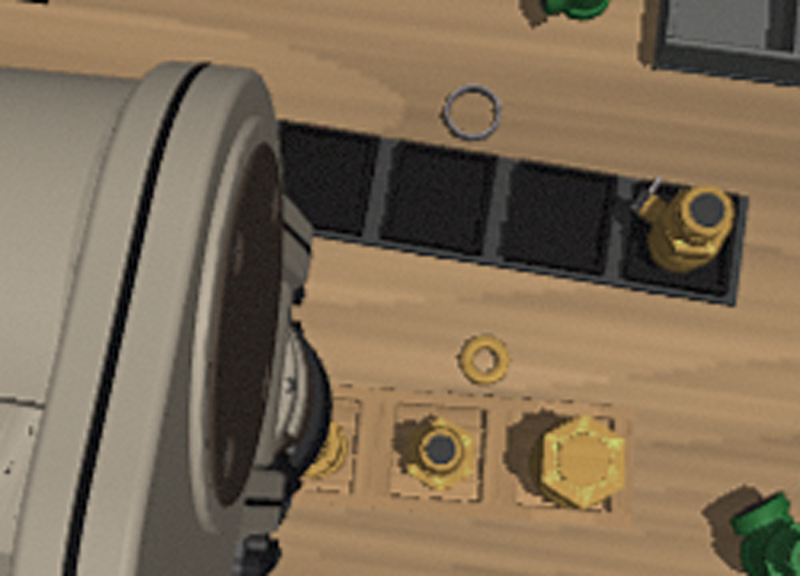

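>>> {"op": "drive_tool", "data": {
  "targets": [0,0,-5.6,30,-30,0,75,0,0,-5.6,32,-40,0,75,0,0,-5.6,32,-40,0,75,0,0,-5.6,30,-40,0,75,0,0,-5.6,25,-40,0,75]
}}

```text
clock: 24.3
tool_pos: [0.6238, -0.1721, 0.188]
tool_rot: [-179.8, 0.0, 65.5]
force: [0.4, -0.8, 0.3]
finger_gap: 0.0751
```

>>> {"op": "drive_tool", "data": {
  "targets": [0,0,-5.6,13.5,-24.5,0,75,0,0,0,0,0,-20,75,0,0,0,0,0,-34,75,0,0,0,0,0,0,75,0,0,0,0,0,0,75]
}}

```text
clock: 24.92
tool_pos: [0.6372, -0.1954, 0.1363]
tool_rot: [-179.9, 0.0, 60.1]
force: [-0.1, 0.0, 0.1]
finger_gap: 0.0752
```

```bash
python3 look.py s14 150 60 350 210; python3 - <<'E'
from h import *
o=np.array([150,60])
print((proj('scene',[.6375,-.1955,.106])-o)*4)
s=status.get_state();p=s['tool_pos'];a=np.radians(s['tool_rot'][2]-90)
for k in(.042,-.042): print((proj('scene',p+np.array([np.cos(a)*k,np.sin(a)*k,.012]))-o)*4)
E
```

```text
24.975 [ 0.6379 -0.1956  0.1373] [179.9  -0.   60.1] 0.07542556210819501 [ 0.   0.1 -0. ]
[230.97940249 274.56952794]
[147.63386633 215.58686077]
[302.09965448 205.86362818]
```

View pics/s14.png

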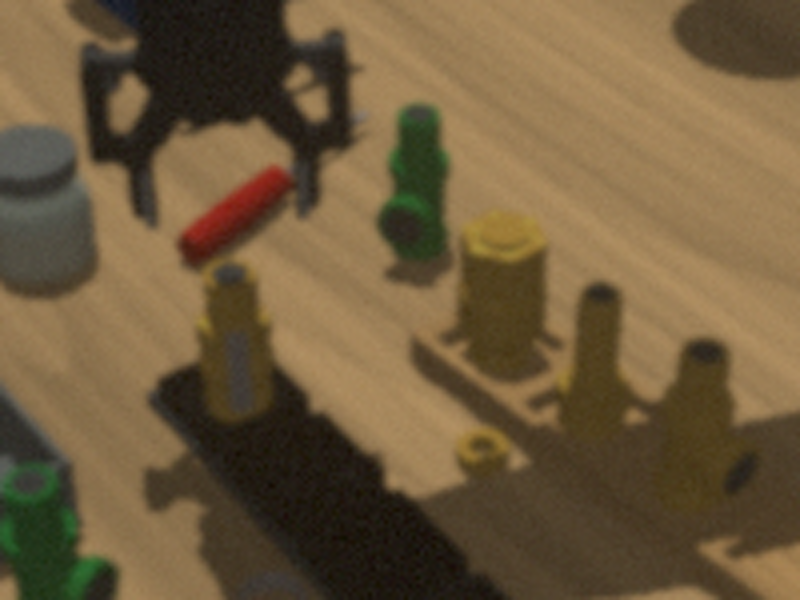

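>>> {"op": "drive_tool", "data": {
  "targets": [0,0,0,0,0,-35,75,0,0,0,0,0,-25,75,0,0,0,0,0,0,75,0,0,0,0,0,0,75]
}}

```text
clock: 25.48
tool_pos: [0.6387, -0.1959, 0.0785]
tool_rot: [179.8, -0.0, 60.1]
force: [0.8, 0.3, -0.3]
finger_gap: 0.075
```

>>> {"op": "drive_tool", "data": {
  "targets": [0,0,0,0,0,0,45,0,0,0,0,0,0,15,0,0,0,0,0,0,15,0,0,0,0,0,0,15,0,0,0,0,0,0,15]
}}

```text
clock: 26.1
tool_pos: [0.6381, -0.1959, 0.0775]
tool_rot: [179.9, -0.0, 60.1]
force: [-0.6, 0.0, 5.6]
finger_gap: 0.0285
```

>>> {"op": "drive_tool", "data": {
  "targets": [0,0,0,0,0,15,15,0,0,0,0,0,30,15,0,0,0,0,0,40,15,0,0,0,0,0,33,15,0,0,0,0,0,0,15]
}}

```text
clock: 26.72
tool_pos: [0.6388, -0.196, 0.1971]
tool_rot: [179.7, -0.1, 60.1]
force: [0.3, -0.2, -5.6]
finger_gap: 0.0288
```

```bash
python3 look.py s15 150 40 350 190
```

```text
26.775 [ 0.6375 -0.1956  0.1944] [180.   -0.   60.1] 0.028468664613027796 [ 0.7 -0.1 -5.2]
```

View pics/s15.png

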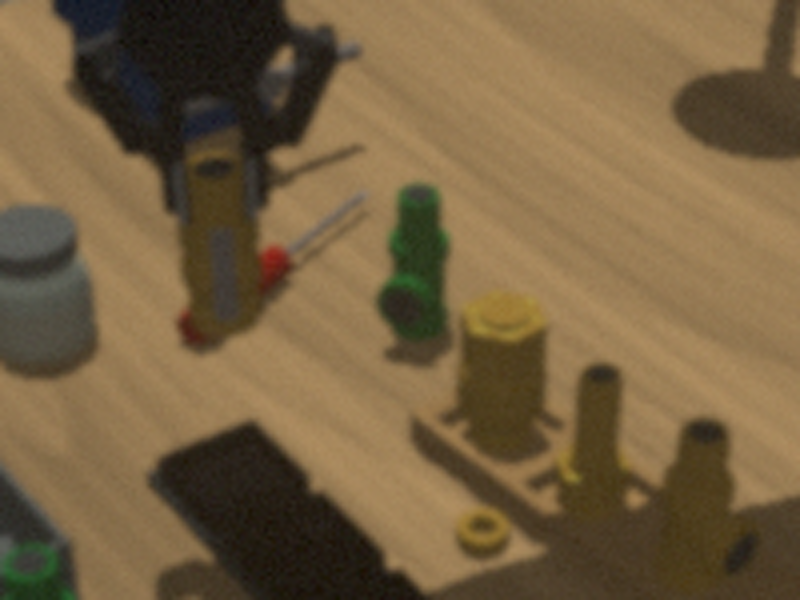

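>>> {"op": "drive_tool", "data": {
  "targets": [0,0,4.2,0,40,0,15,0,0,4.2,-5,50,0,15,0,0,4.2,-15,55,0,15,0,0,4.2,-30,50,0,15,0,0,4.2,-35,45,0,15]
}}

```text
clock: 27.4
tool_pos: [0.5496, 0.0462, 0.1909]
tool_rot: [-179.7, 0.1, 81.2]
force: [0.4, 1.3, -4.4]
finger_gap: 0.0288
```

>>> {"op": "drive_tool", "data": {
  "targets": [0,0,4.2,-35,35,0,15,0,0,4.2,-30,15,0,15,0,0,4.2,-17.5,4,0,15,0,0,0,0,0,0,15,0,0,0,0,0,-30,15]
}}

```text
clock: 28.02
tool_pos: [0.4718, 0.0986, 0.1648]
tool_rot: [179.7, -0.0, 93.6]
force: [0.8, 0.2, -4.6]
finger_gap: 0.0284
```

>>> {"op": "drive_tool", "data": {
  "targets": [0,0,0,0,0,-40,15,0,0,0,0,0,-22,15,0,0,0,0,0,-15,15,0,0,0,0,0,0,15,0,0,0,0,0,0,15]
}}

```text
clock: 28.65
tool_pos: [0.4703, 0.0982, 0.0872]
tool_rot: [-180.0, 0.0, 93.6]
force: [0.9, -0.7, -3.7]
finger_gap: 0.0285
```

```bash
python3 look.py s16 230 90 430 240
```

```text
28.7 [0.4706 0.0984 0.0876] [180.   -0.   93.6] 0.028957513338874644 [ 0.8 -0.2 -4. ]
```

View pics/s16.png

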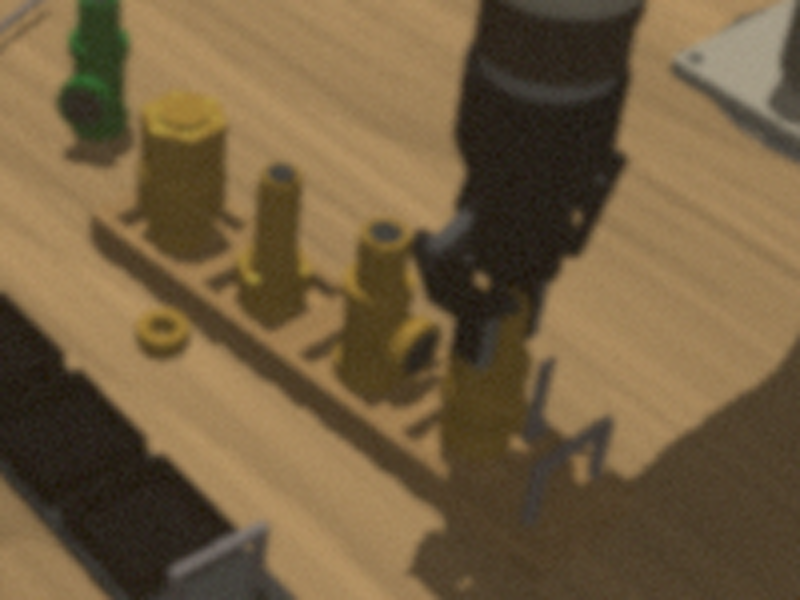

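>>> {"op": "drive_tool", "data": {
  "targets": [0,0,0,0,0,-4,15,0,0,0,0,0,-4,15,0,0,0,0,0,0,15,0,0,0,0,0,0,15]
}}

```text
clock: 29.2
tool_pos: [0.4699, 0.0985, 0.0794]
tool_rot: [180.0, 0.0, 93.7]
force: [0.4, -0.2, -4.4]
finger_gap: 0.0284
```

>>> {"op": "drive_tool", "data": {
  "targets": [0,0,0,0,0,-1,15,0,0,0,0,0,0,15,0,0,0,0,0,0,15]
}}

```text
clock: 29.58
tool_pos: [0.4699, 0.0984, 0.0783]
tool_rot: [180.0, 0.0, 93.7]
force: [-0.5, -0.9, -5.2]
finger_gap: 0.0288
```

>>> {"op": "drive_tool", "data": {
  "targets": [0,0,0,0,0,-1,15,0,0,0,0,0,0,15,0,0,0,0,0,0,15]
}}

```text
clock: 29.95
tool_pos: [0.4701, 0.0985, 0.0775]
tool_rot: [180.0, -0.0, 93.7]
force: [0.5, -0.2, -2.6]
finger_gap: 0.0289
```

>>> {"op": "drive_tool", "data": {
  "targets": [0,0,0,0,0,-0.7,15,0,0,0,0,0,0,15,0,0,0,0,0,0,15]
}}

```text
clock: 30.32
tool_pos: [0.4701, 0.0984, 0.0773]
tool_rot: [179.9, -0.0, 93.7]
force: [-1.4, -0.9, 5.7]
finger_gap: 0.0288
```

>>> {"op": "drive_tool", "data": {
  "targets": [0,0,0,0,0,0,38,0,0,0,0,0,0,52,0,0,0,0,0,0,65,0,0,0,0,0,0,70,0,0,0,0,0,10,70]
}}

```text
clock: 30.95
tool_pos: [0.4691, 0.0983, 0.0862]
tool_rot: [-179.9, 0.0, 93.7]
force: [-0.0, 0.4, -0.3]
finger_gap: 0.0703
```

>>> {"op": "drive_tool", "data": {
  "targets": [0,0,0,0,0,40,70,0,0,0,0,0,55,70,0,0,0,0,0,55,70,0,0,0,-30,50,0,70,0,0,0,-30,50,0,70]
}}

```text
clock: 31.58
tool_pos: [0.4102, 0.1993, 0.2385]
tool_rot: [179.8, -0.1, 93.5]
force: [1.7, 0.5, -0.1]
finger_gap: 0.07
```

>>> {"op": "drive_tool", "data": {
  "targets": [0,0,0,-30,50,0,70,0,0,0,-30,50,0,70,0,0,0,-20,40,0,70,0,0,0,0,0,0,70,0,0,0,0,0,0,70]
}}

```text
clock: 32.2
tool_pos: [0.3299, 0.3382, 0.237]
tool_rot: [180.0, 0.0, 93.7]
force: [0.0, -0.0, 0.0]
finger_gap: 0.0697
```

```bash
python3 look.py s17 180 70 430 257;python3 - <<'E'
from h import *
p,d=eyes.capture('top');np.savez('pics/top9.npz',p=p,d=d)
cv2.imwrite('pics/t9.png',cv2.resize(p[120:300,115:365,::-1],(800,576),interpolation=cv2.INTER_CUBIC))
P=pts('top',d);ok=d>0
for n,x,y,h in(('strainer',.485,-.14,.104),('tail',.48,-.061,.105),('tee',.475,.019,.112),('valve',.47,.0985,.106)):
    m=ok&(abs(P[...,0]-x)<.04)&(abs(P[...,1]-y)<.035)&(abs(P[...,2]-h)<.007);q=P[m]
    print(n,len(q),q.mean(0).round(4),q[:,2].max().round(4))
E
```

```text
32.25 [0.3302 0.3378 0.2369] [180.    0.   93.6] 0.06970227704959185 [-0.2  0.   0.2]
strainer 571 [ 0.4848 -0.1412  0.1014] 0.1067
tail 145 [ 0.4796 -0.0606  0.105 ] 0.1086
tee 200 [0.4747 0.0176 0.1121] 0.1154
valve 242 [0.4702 0.0972 0.1061] 0.1103
```

View pics/s17.png

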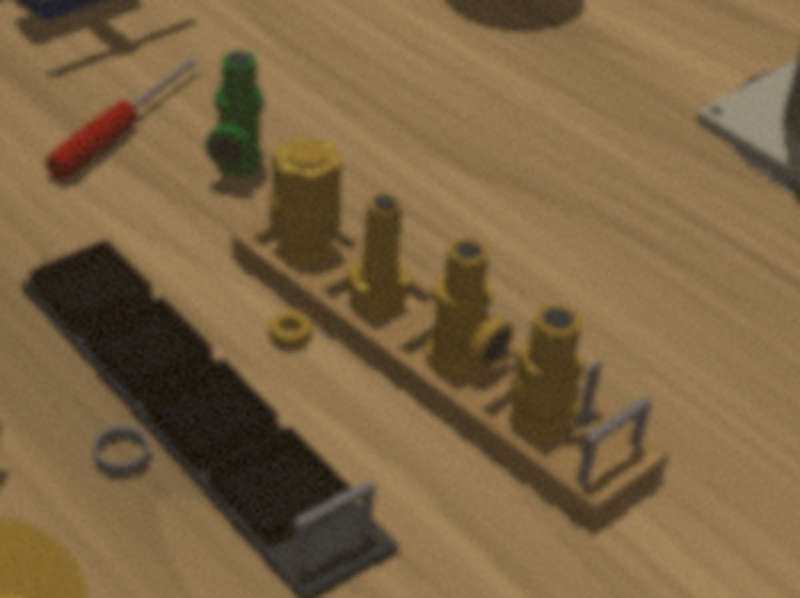

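View pics/t9.png

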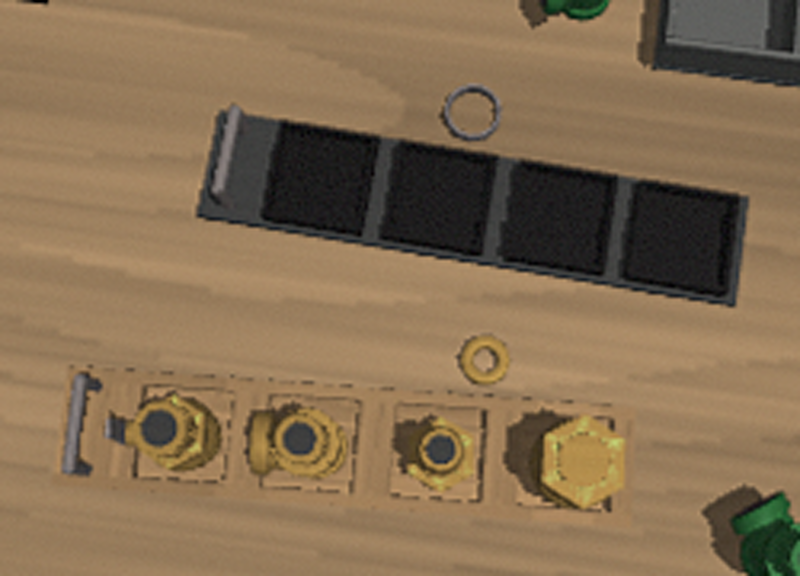

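All four stand upright in the assembly rack. The top view, from the handle at left, shows the valve (~160,430), tee (~300,440), tail (~440,450) and strainer (~585,460). The strip-down rack is empty and the arm is clear.

```bash
python3 -c "
from workcell import bot
print(bot.job_done())"
```

```text
the job is handed in; nothing more can be done
None
```

The job is done and handed in at about 32 s. The four fittings stand in the assembly rack in reverse order: strainer in the pocket farthest from the handle, then tail, then tee, with the valve beside the handle. I lowered each one until the force reading showed it was resting on the pocket floor, then opened the fingers and lifted away.

- **Final check:** the top camera put every fitting within about 2 mm of its pocket centre and at the height expected for standing on the floor. The strip-down rack was empty, and the arm was well clear with no force on it. In the pictures, nothing else had been moved.
- **Disagreement:** my first fit of the racks assumed each board was centred on its origin. That disagreed with where the handles and fittings were, because the boards extend farther on the handle side. I refitted using the pockets and handle before moving anything, and the placings agreed with that fit.

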